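# Bolt the balance guard's gate and hold the square in its corner

### The arm

A 6-joint arm with a two-finger parallel gripper is mounted at the origin on the work surface. World frame = base frame: x ahead of the robot, y to its left, z up, the work surface at z = 0. Lengths are in m, angles in rad, forces in N, time in s.
With the tool pointing down it reaches from about 0.275 to 0.75 m from the base axis. Payload 10.2 kg.
Tool frame: the origin (TCP) lies midway between the tips of the shut fingers; the grasp point (between the pads) lies 19 mm behind it (env.grip_depth is the distance from the TCP to the grasp point, in m); z points along the fingers, y is the line along which they close (so a half turn about z gives the same grasp; the last joint's range is limited). The gripper opens to 85 mm and grips with 20 to 120 N. Pads are 22 mm wide; open, the fingers measure 114 mm over their backs; the gripper's body (76 mm by 85 mm) begins 54 mm behind the grasp point. The pads swing forward as they close: fully open they stand 13 mm farther back than shut.
Start: joints at [-1.495, 0.313, 1.498, -0, 1.331, -0.223], TCP at [0.155, -0.502, 0.231] pointing down, gripper open.
Joint ranges: [-2.94, 2.94], [-0.97, 2.17], [0.19, 2.56], [-1.23, 4.37], [0.02, 3.11], [-2.88, 2.88]. Speed limits (rad/s): [2.39, 2.39, 3.01, 3.14, 3.14, 3.14].

### API

Orientations are given as a unit quaternion [x, y, z, w].
In Python, from rig import env gives the robot as it stands.
- The arm moves only by the tool send_rows, never from a script. Its argument "series" is a list of rows, each a list of 3 entries, a list of its own where there are three numbers: the opening in per cent of the stroke, from 0 (shut) to 100 (fully open), then the shift along the tool's x, y, z scaled (see below), then the turn about the tool's z scaled (see below). In form: [[fingers, [tx, ty, tz], yaw], ...]. A call has exactly 8 rows; each row shifts and turns the commanded pose from where the row before left it, along the tool's axes as they then stand; what a row does not reach is not made up. The controller multiplies each number of a shift by 25 mm and each number of a turn by 8 degrees. A row lasts 1/10 s, in which the tool goes at most 50 mm and 8.59 degrees, less where a joint would pass 70% of its speed; a pose out of reach is approached as far as the arm can. A call with a number of a shift or a turn outside -1 to 1 is refused whole. A call with a gripper value outside its range is refused whole. The fingers move at their own pace and stop on an object; "grip_force" is the grip in N (left out, the last holds). Time passes only in rows, so rows that do not move let the fingers close, or fill a call up. It gives the time, the measured TCP pose, the force, the opening and the grip force at its end, in the units of the state.
- env.read_state(): the state, without advancing time (a new reading comes with each control period).
- env.camera(name): name is "scene" or "top" or "wrist"; returns the picture (480x640x3 uint8, red, green, blue); there is no depth.
- env.camera_params(name): a dict with "fx", "fy", "cx", "cy" (pixels), "camera_from_world" (4x4, takes a point from world to camera coordinates). Camera axes: x right, y down, z forward; pixel columns grow to the right and rows downward; lengths in m; the calibration is good to about 2 mm. A picture is of the moment at which its call begins: read the wrist's pose just before it. camera_params takes no time and is no camera call; for the wrist camera it gives the pose at the moment of the call.
- env.close_job(): hands the job in; it is judged then, once.
Trained networks look in the newest picture that a camera, given by its name, has taken for a name from the list of things; names that differ only in an ending like _2 or _b are one class to them, and where a whole thing is asked for, a point or a joint stands for the part that bears it (a point fixed in the world has none). Each returns a list of dicts, best first, with "p" (0 to 1); they miss things now and then, are a little off and sometimes report something else, mostly with a low value. They report only what shows in the picture. A call takes as long as a camera call. They do not tell look-alikes from the thing itself.
- env.silhouettes(target, camera): "region" (480x640 bool, what is visible of it) and "rect" ([left, top, width, height] in pixels, round what is visible of it).
- env.pinpoint(target, camera): "at" ([row, column] in pixels: a listed point, or the origin of a listed thing).
The state is a dict: "time_s": time; "q": joint angles; "joint_velocities": joint speeds; "tau": joint torques, N m; "tool_pos": TCP position; "orientation": TCP orientation; "wrist_force": force on the tool from outside, world axes, zero at the start; "wrist_torque": the same for the moment, N m; "opening": opening from 0.0 (shut) to 1.0 (fully open); "gripper_force": force on a finger pad.
Only numpy, scipy, OpenCV 4.12 (cv2) and the standard library are available. Lean on these libraries where they do the work, as an engineer would, in place of code of your own. Each camera call takes 0.05 s, during which the arm holds its last target. There are 200 camera calls.

### The job

A new gate has been hung in the low aluminium guard rail around the balance, and its corner has to be checked. With the gate shut, slide its barrel bolt fully home into the keeper; then pick up the blue square, lay it flat on the bench inside the guard and press its outer corner firmly into the corner between the gate and the side rail, so that both legs bear flush against them. Finish while still holding the square pressed there, gate bolted; leave the balance, the weight and the brown bottle undisturbed.

Things in the scene. Friction and masses are not known exactly. Their poses are not given: they have to be found in the camera images.
- side_rail: fixed bare aluminium profile on the bench, 30 mm wide, 40 mm high. Origin: on the bench at the inside corner of this rail and the shut gate. x runs along its inner face (body at x 0 to 345, y -30 to 0 mm, inner face y = 0); y along the shut gate's inner face, away from the rail; z up. Its place and yaw vary.
- guard: rest of the guard, fixed to the side rail, same frame as side_rail, 40 mm high: front piece beyond the gate at x -30 to 0, y 262 to 360 mm with the bolt's keeper on top, left rail (inner face y = 360), back rail (inner face x = 345). Inside is open bench, bar the balance and the weight.
- gate: hinged front bar, 30 x 40 mm profile 288 mm long, closing over the side rail's end, starts shut: x -30 to 0, y -30 to 258 mm of side_rail's frame, inner face x = 0. Origin: foot of the hinge pin at (0, -34) mm there; axes parallel when shut. Opens outwards, away from the balance (about +z); a weak spring (0.06 N m) shuts it, so unbolted it yields when pressed. Bolted: 1.5 mm play at the bolt.
- bolt (a joint): travel in m of the barrel bolt on top of the gate: 0 drawn back, 0.040 fully home at its stop, through the keeper. Starts at 0 to 0.010. Slides along the gate away from the hinge (+y of side_rail) against about 2.5 N of friction, stays where left; the tip enters the keeper at about 0.016.
- bolt_knob (a point): centre of the top of the bolt's black upright round knob, diameter 14 mm, top 95 mm above the bench; at (-15, 173 + travel) mm in side_rail's frame, moving with the bolt. The steel straps on both sides of it and the keeper reach up to 61 mm, so the knob's top 34 mm stands free all round to grip or push.
- square: loose blue cast carpenter's square, 0.3 to 0.5 kg, 18 mm thick, lying flat. From its outer corner (nose cut off 20 mm back): short leg 140 mm along +x, long leg (white ticks) 200 mm along +y, both 22 mm wide, joined by a diagonal brace 14 mm wide, 18 high, along (1, -1, 0). Origin: under the brace's middle. Grip it across, along (1, 1, 0). In the corner its axes match side_rail's; smooth faces.
- square_corner (a point): the square's outer corner, where its outer faces would meet (the nose itself is cut off), at its underside: (-75, -75, 0) mm from square's origin. It belongs at the origin of side_rail.
- balance: bystander: white low bench balance, 170 x 150 mm, 64 mm high with its round steel pan, 1.6 kg, standing loose inside the guard. Origin under its centre.
- weight: bystander: steel calibration weight with a small knob, diameter 36 mm, 55 mm high, standing inside the guard beside the side rail. Origin under its centre.
- reagent: bystander: brown glass bottle, diameter 64 mm, 130 mm high, standing on the bench. Origin under its centre.
Things that resemble listed ones, but are neither listed nor needed, are in the scene too. Of the things shaped like the square, the blue one is meant.

How it is judged:
On the way, in this order (a step that is already met when the one before it is completed fails the run):
1. the bolt is fully home in its keeper with the gate shut (value of joint bolt above 0.036 m and angle between the x axis of gate and the x axis of side_rail, either way round below 0.02 rad), for 0.2 s.
2. the square is held in the corner, pressing on both the gate and the side rail (all of step 1 and x of square_corner in the frame of side_rail between -0.003 and 0.003 m and y of square_corner in the frame of side_rail between -0.003 and 0.003 m and angle between the x axis of square and the x axis of side_rail, either way round below 0.015 rad and angle between square's own z axis and vertical below 0.03 rad and height (world z) of square below 0.004 m and contact force between square and side_rail above 2 N and contact force between square and gate above 2 N and contact force between the fingers and square above 2 N), for 0.3 s.
At the end, for the whole second after the job is handed in: Bolt travel over 36 of 40 mm, gate within 0.02 rad of square; the square flat on the bench (tilt under 0.03 rad), corner within 3 mm of the guard's corner, legs within 0.015 rad; over 2 N on the rail and over 2 N on the gate; fingers still on it (over 2 N) (all of step 2); the arm keeps its last pose, push and grip.
It fails at once if the balance is moved more than 20 mm or tipped (distance of balance from where it was at the start of the episode above 0.02 m or angle between balance's own z axis and vertical above 0.2 rad).
It fails at once if the calibration weight is moved more than 20 mm or tipped (distance of weight from where it was at the start of the episode above 0.02 m or angle between weight's own z axis and vertical above 0.2 rad).
It fails at once if the brown bottle is moved more than 20 mm or tipped (distance of reagent from where it was at the start of the episode above 0.02 m or angle between reagent's own z axis and vertical above 0.2 rad).
It also fails if it takes over 58 s, if anything falls off the work surface, if the arm or the gripper's body presses on something with over 40 N, if the wrist force passes 120 N, or if a joint passes its speed limit or range.

## Working session

There is one attempt and no reset: what is moved stays moved. The work goes in short steps, Python scripts to look and compute and a tool call to move; the robot and the scene stay as the last step left them, time stands still between calls to the robot, and variables do not carry over. Pictures are saved under pics/ and viewed, at most 10 in all, crops included, and the job is handed in when it is done.

Besides the shell and the picture viewer there is one more tool, called as name(argument=value, ...) on one line, values as JSON. send_rows: Moves the arm, as the interface text tells. Shifts and turns lie within -1 to 1; 1 stands for 25 mm of shift or 8 degrees of turn. Its arguments: {"type":"object","properties":{"series":{"type":"array","items":{"type":"array"}},"grip_force":{"type":"number"}},"required":["series"]}

```bash
ls; mkdir -p pics; cat > h.py <<'E'
import numpy as np, cv2
from rig import env
from scipy.spatial.transform import Rotation as R
def ray(cam,rc,z):
    p=env.camera_params(cam); T=np.linalg.inv(np.array(p["camera_from_world"]))
    d=T[:3,:3]@np.array([(rc[1]-p["cx"])/p["fx"],(rc[0]-p["cy"])/p["fy"],1.]); o=T[:3,3]
    return (o+d*(z-o[2])/d[2])
def proj(cam,P):
    p=env.camera_params(cam); T=np.array(p["camera_from_world"]); c=T[:3,:3]@np.asarray(P,float)+T[:3,3]
    return np.array([c[1]/c[2]*p["fy"]+p["cy"],c[0]/c[2]*p["fx"]+p["cx"]])
def save(cam,n):
    im=env.camera(cam); cv2.imwrite(f"pics/{n}.png",im[:,:,::-1]); return im
E
python3 - <<'E'
from h import *
save("top","top0");
np.set_printoptions(precision=4,suppress=True)
for n,z in [("side_rail",0),("gate",0),("bolt_knob",.095),("square",0),("square_corner",0),("balance",0),("weight",0),("reagent",0)]:
    for d in env.pinpoint(n,"top")[:3]: print(n,round(d["p"],2),np.round(d["at"],1),ray("top",d["at"],z))
save("scene","scene0")
for n,z in [("side_rail",0),("bolt_knob",.095),("square",0),("square_corner",0)]:
    for d in env.pinpoint(n,"scene")[:3]: print(n,round(d["p"],2),np.round(d["at"],1),ray("scene",d["at"],z))
s=env.read_state(); print(s["time_s"],s["tool_pos"],R.from_quat(s["orientation"]).as_matrix(),s["opening"], env.grip_depth)
E
```

```text
pics
side_rail 0.66 [252.6 251.1] [0.5125 0.0406 0.    ]
gate 0.69 [249.8 261. ] [0.5217 0.0117 0.    ]
bolt_knob 0.62 [247.5 179.3] [0.5033 0.2257 0.095 ]
square 0.9 [292.5 479.7] [ 0.412  -0.6321  0.    ]
square 0.87 [260.9 379.8] [ 0.4977 -0.341   0.    ]
square 0.73 [316.2 191.8] [0.3214 0.2011 0.    ]
square_corner 0.97 [275.4 412.4] [ 0.4571 -0.4367  0.    ]
square_corner 0.95 [389.4 430.4] [ 0.1369 -0.4816  0.    ]
square_corner 0.77 [329.2 223.6] [0.2869 0.1071 0.    ]
balance 0.74 [275.6 410.5] [ 0.4563 -0.4311  0.    ]
balance 0.61 [181.1 170.4] [0.7288 0.3001 0.    ]
balance 0.24 [244.1 179.2] [0.5325 0.2559 0.    ]
weight 0.22 [247.8 260.2] [0.5277 0.0144 0.    ]
reagent 0.61 [188.9 337.4] [ 0.7177 -0.2119  0.    ]
side_rail 0.94 [236.2 397. ] [0.5235 0.058  0.    ]
side_rail 0.72 [236.5 392.8] [ 0.5185  0.0484 -0.    ]
bolt_knob 0.62 [182.2 446.6] [0.5104 0.2226 0.095 ]
square 0.97 [238.6 176.4] [ 0.2152 -0.4139  0.    ]
square 0.94 [182.4 391.5] [0.3212 0.199  0.    ]
square 0.89 [326.5 112. ] [ 0.4227 -0.6409  0.    ]
square_corner 0.91 [298.5  88.5] [ 0.3079 -0.6607  0.    ]
square_corner 0.7 [297.1 205.7] [ 0.4531 -0.4365  0.    ]
square_corner 0.67 [233.7 142.2] [ 0.1459 -0.4804 -0.    ]
0.7 [ 0.1545 -0.5017  0.2313] [[ 0.9557  0.2944 -0.    ]
 [ 0.2944 -0.9557  0.0001]
 [ 0.     -0.0001 -1.    ]] 0.9991710634298876 0.0187
```

View pics/top0.png

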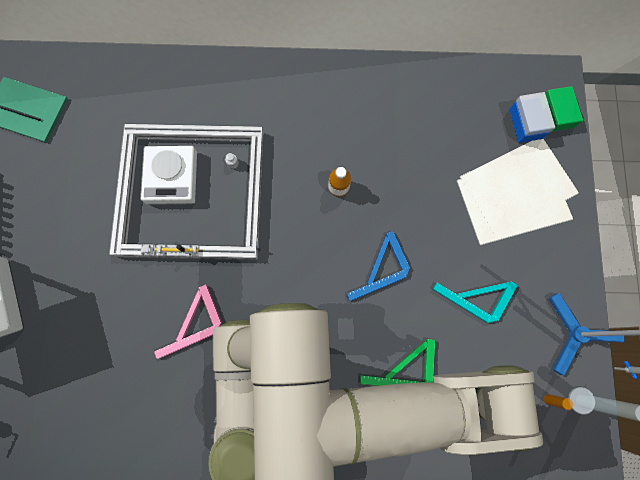

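View pics/scene0.png

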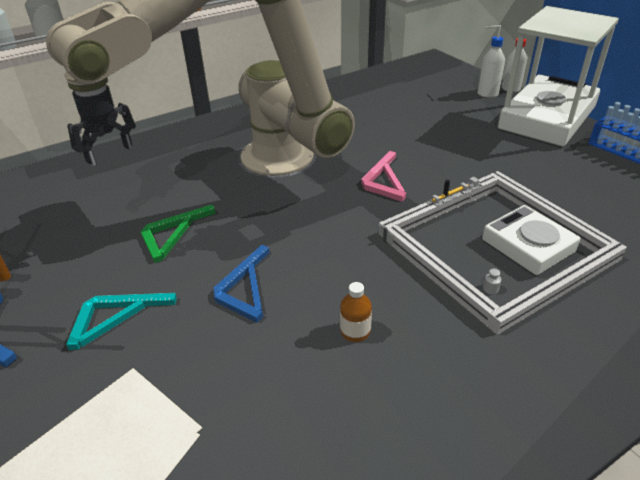

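The top view shows the guard at about columns 115–265, rows 125–260, with the knob near (180,248). The blue square has its corner at (408,272), its short leg ending at (391,235) and its long leg at (350,297). Next I'll fit models to both saved pictures.

```bash
cat > fit.py <<'E'
from h import *
from scipy.optimize import minimize
def box(x0,x1,y0,y1,z0,z1): return np.array([[x,y,z] for x in(x0,x1) for y in(y0,y1) for z in(z0,z1)])/1000.
def bar(a,b,w,h):
    a,b=np.array(a,float),np.array(b,float);d=(b-a)/np.linalg.norm(b-a);n=np.array([-d[1],d[0]])*w/2
    return np.array([[*(p+s*n),z] for p in(a,b) for s in(1,-1) for z in(0,h)])/1000.
# square in its corner frame
SQ=[np.array([[x,y,z] for x,y in((20,0),(140,0),(140,22),(0,22),(0,20)) for z in(0,18)])/1000.,
    np.array([[x,y,z] for x,y in((0,20),(0,200),(22,200),(22,0),(20,0)) for z in(0,18)])/1000., bar((136,14),(14,136),14,18)]
GU=[box(-30,0,-30,360,0,40),box(0,345,-30,0,0,40),box(-30,375,360,390,0,40),box(345,375,-30,390,0,40)]
def render(cam,bodies,p,S=4):
    c,s=np.cos(p[2]),np.sin(p[2]);m=np.zeros((480*1,640),np.float32);big=np.zeros((480*S,640*S),np.uint8)
    C=env.camera_params(cam) if cam not in CP else CP[cam]
    T=np.array(C["camera_from_world"])
    for b in bodies:
        w=np.c_[b[:,0]*c-b[:,1]*s+p[0],b[:,0]*s+b[:,1]*c+p[1],b[:,2]]@T[:3,:3].T+T[:3,3]
        uv=np.c_[w[:,0]/w[:,2]*C["fx"]+C["cx"],w[:,1]/w[:,2]*C["fy"]+C["cy"]]
        h=cv2.convexHull(((uv+.5)*S*16).astype(np.int32)-8)
        cv2.fillConvexPoly(big,h,255,shift=4)
    return cv2.resize(big,(640,480),interpolation=cv2.INTER_AREA)/255.
CP={}
def fit(obs,bodies,p0,blur=2):
    "obs: {cam:mask 0..1}; minimise the blurred difference"
    for c in obs: CP.setdefault(c,env.camera_params(c))
    def f(p,k): return sum(np.sum((cv2.GaussianBlur(render(c,bodies,p)-o,(0,0),k))**2) for c,o in obs.items())
    p=np.array(p0,float)
    for k in (6,blur):
        r=minimize(f,p,args=(k,),method="Nelder-Mead",options=dict(initial_simplex=p+np.vstack([np.zeros(3),np.diag([.01,.01,.05])]),xatol=1e-5,fatol=1e-3));p=r.x
    return p,r.fun
def bluemask(im,roi=None):
    h=cv2.cvtColor(im,cv2.COLOR_RGB2HSV); m=((h[...,0]>100)&(h[...,0]<118)&(h[...,1]>120)&(h[...,2]>40)).astype(np.float64)
    if roi is not None:
        k=np.zeros_like(m);x0,x1,y0,y1=roi;k[y0:y1,x0:x1]=1;m*=k
    return m
E
python3 - <<'E'
from fit import *
np.set_printoptions(precision=4,suppress=True)
I={c:cv2.imread(f"pics/{c}0.png")[:,:,::-1].copy() for c in("top","scene")}
ob={"top":bluemask(I["top"],(335,422,222,310)),"scene":bluemask(I["scene"],(205,280,235,330))}
print({k:v.sum() for k,v in ob.items()})
p0=[.455,-.436,.4]
for o in (ob,{"top":ob["top"]},{"scene":ob["scene"]}): print("sq",*fit(o,SQ,p0))
def bright(im,seed):
    h=cv2.cvtColor(im,cv2.COLOR_RGB2HSV);m=((h[...,2]>110)&(h[...,1]<70)).astype(np.uint8)
    m=cv2.morphologyEx(m,cv2.MORPH_CLOSE,np.ones((5,5)));n,l=cv2.connectedComponents(m)
    return l
go={}
for c,(r,k) in {"top":(190,257),"scene":(270,450)}.items():
    l=bright(I[c],0);v=l[r-12:r+12,k-8:k+8];i=np.bincount(v[v>0]).argmax();go[c]=(l==i).astype(float)
    print(c,go[c].sum(),cv2.boundingRect((go[c]*255).astype(np.uint8)))
p0=[.52,.05,0.]
for o in (go,{"top":go["top"]},{"scene":go["scene"]}): 
    p,f=fit(o,GU,p0);print("guard",p,f)
v=I["scene"].copy();p,f=fit(go,GU,p0);q,_=fit(ob,SQ,[.455,-.436,.4])
T=I["top"].copy()
for im,c in((v,"scene"),(T,"top")):
    for P,B in((p,GU),(q,SQ)):
        e=cv2.findContours((render(c,B,P)>.5).astype(np.uint8),cv2.RETR_LIST,cv2.CHAIN_APPROX_NONE)[0];cv2.drawContours(im,e,-1,(255,0,0),1)
o=np.hstack([cv2.resize(T[110:320,100:430],None,fx=1.2,fy=1.2),]);s=v[160:340,200:640];s=cv2.resize(s,(396,252))
cv2.imwrite("pics/ov0.png",np.hstack([o,s])[:,:,::-1])
E
```

```text
{'top': np.float64(1115.0), 'scene': np.float64(1636.0)}
sq [ 0.4593 -0.434   0.4288] 11.805406572903623
sq [ 0.4594 -0.4339  0.4259] 2.910956315777776
sq [ 0.4585 -0.4336  0.4256] 7.601388127034915
top 6352.0 (109, 124, 159, 135)
scene 7714.0 (379, 171, 248, 163)
guard [0.5225 0.0591 0.0081] 2495.277806900238
guard [0.5265 0.0548 0.0067] 155.48977905521573
guard [0.5183 0.0714 0.0031] 1725.999626998805
```

View pics/ov0.png

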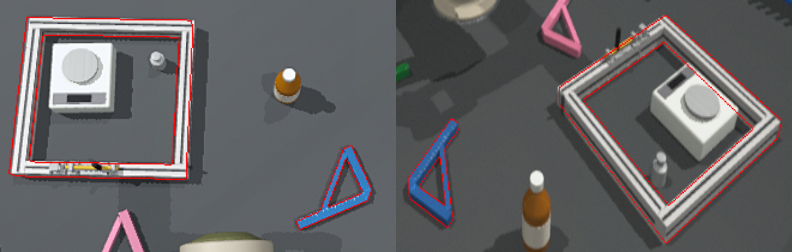

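send_rows(series=[[60, [0, 0, 0], 0.7], [60, [0, 0, 0], 0.7], [60, [0, 0, 0], 0.69], [60, [0.44, -0.9, 0], 0], [60, [0.44, -0.9, 0], 0], [60, [0.44, -0.9, 0], 0], [60, [0.44, -0.9, 0], 0], [60, [0.44, -0.9, 0], 0]])

```text
time_s: 1.5
tool_pos: [0.2091, -0.3879, 0.2313]
orientation: [1.0, 0.003, 0.0, 0.0]
wrist_force: [-0.3, -0.3, -0.1]
opening: 0.602
gripper_force: 0.0
```

send_rows(series=[[60, [0.44, -0.9, 0], 0], [60, [0.44, -0.9, 0], 0], [60, [0.44, -0.9, 0], 0], [60, [0.44, -0.9, 0], 0], [60, [0.44, -0.9, 0], 0], [60, [0.44, -0.9, 0], 0], [60, [0.44, -0.9, 0], 0], [60, [0.44, -0.9, 0], 0]])

```text
time_s: 2.3
tool_pos: [0.2958, -0.2073, 0.2314]
orientation: [1.0, 0.003, 0.0, 0.0]
wrist_force: [-0.0, -1.0, -0.2]
opening: 0.598
gripper_force: 0.0
```

send_rows(series=[[60, [0.44, -0.9, 0], 0], [60, [0.44, -0.9, 0], 0], [60, [0.44, -0.9, 0], 0], [60, [0.44, -0.9, 0], 0], [60, [0.44, -0.9, 0], 0], [60, [0.44, -0.9, 0], 0], [60, [0.44, -0.9, 0], 0], [60, [0.44, -0.9, 0], 0]])

```text
time_s: 3.1
tool_pos: [0.3826, -0.0266, 0.2314]
orientation: [1.0, 0.004, 0.0, 0.0]
wrist_force: [-0.3, -0.7, -0.0]
opening: 0.601
gripper_force: 0.0
```

send_rows(series=[[60, [0.44, -0.9, 0], 0], [60, [0.44, -0.9, 0], 0], [60, [0.44, -0.9, 0], 0], [60, [0.44, -0.9, 0], 0], [60, [0.44, -0.9, 0], 0], [60, [0.44, -0.9, 0], 0], [60, [0, 0, 0], 0], [60, [0, 0, 0], 0]])

```text
time_s: 3.9
tool_pos: [0.4471, 0.1079, 0.2311]
orientation: [1.0, 0.004, -0.0, 0.0]
wrist_force: [1.0, 0.2, -0.5]
opening: 0.602
gripper_force: 0.0
```

```bash
cat >> h.py <<'E'
def st():
    s=env.read_state();M=R.from_quat(s["orientation"]).as_matrix()
    print("t",round(s["time_s"],2),"pos",np.round(s["tool_pos"],4),"psi",round(np.degrees(np.arctan2(M[1,0],M[0,0])),2),"tz",np.round(M[:,2],4),"F",np.round(s["wrist_force"],1),"T",np.round(s["wrist_torque"],2),"op",round(s["opening"],3),"gf",np.round(s["gripper_force"],1),"q6",round(s["q"][5],2))
    return s
E
python3 - <<'E'
from h import *
st(); save("wrist","w1")
for n,z in [("side_rail",0),("bolt_knob",.095)]:
    for d in env.pinpoint(n,"wrist")[:3]: print(n,round(d["p"],2),np.round(d["at"],1),ray("wrist",d["at"],z))
print(proj("wrist",[.51,.226,.095]),proj("wrist",[.5265,.0548,0.04]))
E
```

```text
t 3.9 pos [0.4471 0.1079 0.2311] psi 0.46 tz [-5.e-04 -2.e-04 -1.e+00] F [ 1.   0.2 -0.5] T [-0.01  0.02 -0.  ] op 0.602 gf 0.0 q6 1.54
side_rail 0.81 [129.9 380.1] [0.52137419 0.05198984 0.        ]
bolt_knob 0.73 [151.4 144.8] [0.50632766 0.22824555 0.095     ]
[145.95747587 147.39855736] [123.55892107 384.04626477]
```

View pics/w1.png

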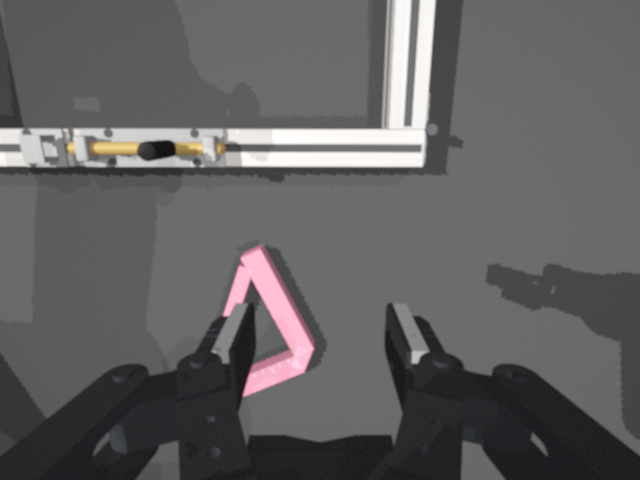

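The wrist view shows the knob top at about (row 151, col 145) and the inside top corner at about (128, 389), roughly 4 mm from the top-camera fit. Next I'll go to the knob and grip it.

send_rows(series=[[60, [0.47, -0.96, 0], 0], [60, [0.47, -0.96, 0], 0], [60, [0.47, -0.96, 0], 0], [60, [0.47, -0.96, 0], 0], [60, [0.47, -0.96, 0], 0], [60, [0, 0, 0.9], 0], [60, [0, 0, 0.9], 0], [60, [0, 0, 0.9], 0]])

```text
time_s: 4.85
tool_pos: [0.5053, 0.2276, 0.1631]
orientation: [1.0, 0.003, 0.0, 0.0]
wrist_force: [0.4, 0.2, 0.5]
opening: 0.598
gripper_force: 0.0
```

send_rows(series=[[60, [0, 0, 0.9], 0], [60, [0, 0, 0.9], 0], [60, [0, 0, 0.9], 0], [60, [0, 0, 0.9], 0], [60, [0, 0, 0.25], 0], [60, [0, 0, 0], 0], [10, [0, 0, 0], 0], [10, [0, 0, 0], 0]], grip_force=25)

```text
time_s: 5.65
tool_pos: [0.5058, 0.2282, 0.0688]
orientation: [1.0, 0.003, 0.001, -0.0]
wrist_force: [-0.4, 0.5, 0.7]
opening: 0.27
gripper_force: 0.0
```

send_rows(series=[[5, [0, 0, 0], 0], [5, [0, 0, 0], 0], [5, [0, 0, 0], 0], [5, [0, 0, 0], 0], [5, [0, 0, 0], 0], [5, [0, 0, 0], 0], [5, [0, 0, 0], 0], [5, [0, 0, 0], 0]])

```text
time_s: 6.45
tool_pos: [0.5058, 0.2284, 0.0686]
orientation: [1.0, 0.004, 0.001, -0.0]
wrist_force: [-0.2, 0.1, 6.5]
opening: 0.151
gripper_force: 24.7
```

```bash
python3 - <<'E'
from h import *
st()
E
```

```text
t 6.45 pos [0.5058 0.2284 0.0686] psi 0.4 tz [ 2.1e-03  4.0e-04 -1.0e+00] F [-0.2  0.1  6.5] T [-0.    0.05 -0.04] op 0.151 gf 24.7 q6 1.78
```

send_rows(series=[[5, [0, 0, -0.06], 0], [5, [0, -0.2, 0], 0], [5, [0, -0.3, 0], 0], [5, [0, -0.3, 0], 0], [5, [0, -0.25, 0], 0], [5, [0, -0.15, 0], 0], [5, [0, -0.1, 0], 0], [5, [0, 0, 0], 0]])

```text
time_s: 7.25
tool_pos: [0.5048, 0.2613, 0.0688]
orientation: [1.0, 0.004, -0.0, -0.0]
wrist_force: [0.5, 1.4, -6.6]
opening: 0.153
gripper_force: 24.9
```

send_rows(series=[[5, [0, -0.06, 0], 0], [5, [0, -0.06, 0], 0], [5, [0, -0.06, 0], 0], [5, [0, -0.06, 0], 0], [5, [0, 0, 0], 0], [5, [0, 0, 0], 0], [5, [0, 0, 0], 0], [5, [0, 0, 0], 0]])

```text
time_s: 8.05
tool_pos: [0.505, 0.2656, 0.0688]
orientation: [1.0, 0.003, -0.0, 0.001]
wrist_force: [1.5, -8.2, -6.6]
opening: 0.15
gripper_force: 24.9
```

```bash
python3 - <<'E'
from h import *
st()
E
```

```text
t 8.05 pos [0.505  0.2656 0.0688] psi 0.4 tz [-7.0e-04 -2.1e-03 -1.0e+00] F [ 1.5 -8.2 -6.6] T [-1.43 -0.19  0.04] op 0.15 gf 24.9 q6 1.84
```

send_rows(series=[[5, [0, -0.06, 0], 0], [5, [0, -0.06, 0], 0], [5, [0, 0, 0], 0], [5, [0, 0, 0], 0], [5, [0, 0, 0], 0], [5, [0, 0, 0], 0], [5, [0, 0, 0], 0], [5, [0, 0, 0], 0]])

```text
time_s: 8.85
tool_pos: [0.5053, 0.2661, 0.0688]
orientation: [1.0, 0.004, -0.001, 0.003]
wrist_force: [2.1, -23.8, -5.2]
opening: 0.149
gripper_force: 25.6
```

```bash
python3 - <<'E'
from h import *
st(); save("top","top1"); save("wrist","w2")
for d in env.pinpoint("bolt_knob","top")[:3]: print(round(d["p"],2),np.round(d["at"],1),ray("top",d["at"],.095))
E
```

```text
t 8.85 pos [0.5053 0.2661 0.0688] psi 0.4 tz [-0.0011 -0.0068 -1.    ] F [  2.1 -23.8  -5.2] T [-3.92 -0.29  0.1 ] op 0.149 gf 25.6 q6 1.85
0.61 [246.9 168.9] [0.50417164 0.2544912  0.095     ]
```

send_rows(series=[[5, [0, 0.12, 0], 0], [60, [0, 0, 0], 0], [60, [0, 0, 0], 0], [60, [0, 0, 0], 0], [60, [0, 0, -0.5], 0], [60, [0, 0, -0.9], 0], [60, [0, 0, -0.9], 0], [60, [0, 0, -0.9], 0]])

```text
time_s: 9.8
tool_pos: [0.505, 0.267, 0.1512]
orientation: [1.0, 0.004, 0.001, -0.0]
wrist_force: [-0.4, -0.3, 0.2]
opening: 0.602
gripper_force: 0.0
```

send_rows(series=[[60, [0, 0, -0.9], 0], [60, [0, 0, -0.9], 0], [60, [-0.4, 0.95, -0.9], 0], [60, [-0.6, 0.95, -0.6], 0], [60, [-0.7, 0.95, 0], 0], [60, [-0.7, 0.95, 0], 0], [60, [0, 0.95, 0], 0], [60, [0, 0.95, 0], 0]])

```text
time_s: 10.6
tool_pos: [0.4456, 0.1232, 0.233]
orientation: [1.0, 0.004, 0.001, -0.0]
wrist_force: [0.4, 0.1, 0.5]
opening: 0.6
gripper_force: 0.0
```

send_rows(series=[[60, [0, 0.95, 0], 0], [60, [0, 0.95, 0], 0], [60, [0, 0.5, 0], 0], [60, [0, 0, 0], 0], [60, [0, 0, 0], 0], [60, [0, 0, 0], 0], [60, [0, 0, 0], 0], [60, [0, 0, 0], 0]])

```text
time_s: 11.4
tool_pos: [0.4463, 0.0643, 0.2315]
orientation: [1.0, 0.004, -0.0, -0.0]
wrist_force: [0.2, 0.8, -0.3]
opening: 0.598
gripper_force: 0.0
```

```bash
python3 - <<'E'
from h import *
st(); im=save("wrist","w3")
for n,z in [("side_rail",0),("bolt_knob",.095),("weight",0)]:
    for d in env.pinpoint(n,"wrist")[:2]: print(n,round(d["p"],2),np.round(d["at"],1),ray("wrist",d["at"],z))
print(proj("wrist",[.5228,.0516,.04]),proj("wrist",[.5228,.0516,0]),proj("wrist",[.508,.265,.095]))
E
```

```text
t 11.4 pos [0.4463 0.0643 0.2315] psi 0.45 tz [-1.e-04  1.e-04 -1.e+00] F [ 0.2  0.8 -0.3] T [-0.05 -0.04 -0.01] op 0.598 gf 0.0 q6 1.45
side_rail 0.92 [130.1 331.7] [0.52016969 0.05321512 0.        ]
bolt_knob 0.91 [147.8  31.1] [0.50719668 0.26365801 0.095     ]
[126.99028754 334.89836186] [127.12552952 333.32063243] [146.63432281  28.81894224]
```

View pics/w3.png

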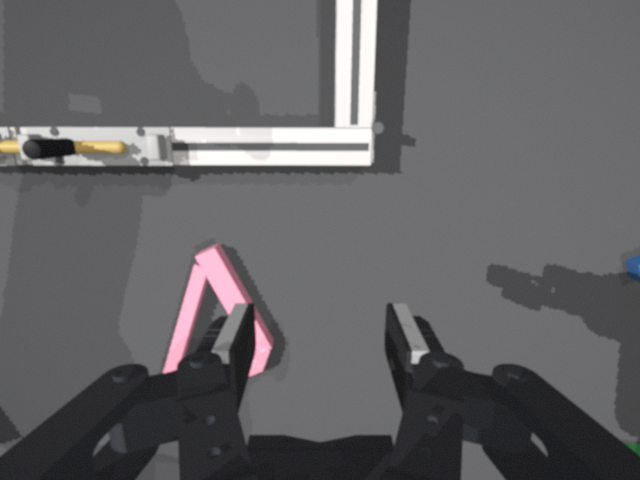

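The bolt is home, with the knob at about (148, 31). The inside corner shows at about (126, 335), which matches my prediction. Next I'll get the yaw from the edges and plan the move to the square.

```bash
python3 - <<'E'
from h import *
g=cv2.cvtColor(cv2.imread("pics/w3.png"),cv2.COLOR_BGR2GRAY).astype(float);g=cv2.GaussianBlur(g,(0,0),1)
def cross(a):  # subpixel strongest dark->bright
    d=np.abs(np.diff(a));i=d.argmax();w=d[max(i-2,0):i+3];return (np.arange(max(i-2,0),i+3)*w).sum()/w.sum()+.5
A=np.array([ray("wrist",[115+cross(g[115:136,c]),c],.04) for c in range(180,325,4)])
B=np.array([ray("wrist",[r,325+cross(g[r,325:346])],.04) for r in range(10,115,4)])
pa=np.polyfit(A[:,1],A[:,0],1);pb=np.polyfit(B[:,0],B[:,1],1)
print("gate yaw",-pa[0],"rail yaw",pb[0],np.std(A[:,0]-np.polyval(pa,A[:,1])),np.std(B[:,1]-np.polyval(pb,B[:,0])))
y=np.polyval(pb,.523);x=np.polyval(pa,y);print("corner",x,y)
c,s=np.cos(.4288),np.sin(.4288);print("sq origin",.4593+.075*(c-s),-.434+.075*(s+c))
E
```

```text
gate yaw 0.005988100409384759 rail yaw 0.00599366563825976 3.490540486627654e-05 0.00011571727284155064
corner 0.5228550742086668 0.05221093522366218
sq origin 0.4963264197313529 -0.3346066187219809
```

send_rows(series=[[60, [0.12, 1, 0], 0], [60, [0.12, 1, 0], 0], [60, [0.12, 1, 0], 0], [60, [0.12, 1, 0], 0], [60, [0.12, 1, 0], 0], [60, [0.12, 1, 0], 0], [60, [0.12, 1, 0], 0], [60, [0.12, 1, 0], 0]])

```text
time_s: 12.4
tool_pos: [0.4718, -0.1371, 0.2315]
orientation: [1.0, 0.003, -0.0, -0.0]
wrist_force: [-0.4, 1.1, 0.2]
opening: 0.599
gripper_force: 0.0
```

send_rows(series=[[60, [0.12, 1, 0], 0], [60, [0.12, 1, 0], 0], [60, [0.12, 1, 0], 0], [60, [0.12, 1, 0], 0], [60, [0.12, 1, 0], 0], [60, [0.12, 1, 0], 0], [60, [0.12, 1, 0], 0], [60, [0.12, 1, 0], 0]])

```text
time_s: 13.2
tool_pos: [0.4972, -0.3369, 0.2314]
orientation: [1.0, 0.003, -0.0, -0.0]
wrist_force: [0.8, 0.0, 0.3]
opening: 0.602
gripper_force: 0.0
```

send_rows(series=[[60, [0, 0, 0], 0.9], [60, [0, 0, 0], 0.9], [60, [0, 0, 0], 0.82], [60, [0, 0, 0.5], 0], [60, [0, 0, 0.5], 0], [60, [0, 0, 0], 0], [60, [0, 0, 0], 0], [60, [0, 0, 0], 0]])

```text
time_s: 14.0
tool_pos: [0.4973, -0.3359, 0.2069]
orientation: [0.984, -0.178, 0.0, 0.0]
wrist_force: [0.4, 0.2, -1.0]
opening: 0.601
gripper_force: 0.0
```

```bash
python3 - <<'E'
from fit import *
st(); im=save("wrist","w4"); m=bluemask(im); print(m.sum())
p,f=fit({"wrist":m},SQ,[.4593,-.434,.4288]);print(p,f,np.degrees(p[2]))
c,s=np.cos(p[2]),np.sin(p[2]);print("origin",p[0]+.075*(c-s),p[1]+.075*(s+c))
e=cv2.findContours((render("wrist",SQ,p)>.5).astype(np.uint8),cv2.RETR_LIST,cv2.CHAIN_APPROX_NONE)[0];cv2.drawContours(im,e,-1,(255,0,0),1)
cv2.imwrite("pics/w4o.png",im[:,:,::-1])
E
```

```text
t 14.0 pos [ 0.4973 -0.3359  0.2069] psi -20.51 tz [ 4.e-04 -4.e-04 -1.e+00] F [ 0.4  0.2 -1. ] T [0.03 0.03 0.04] op 0.601 gf 0.0 q6 1.14
11104.0
[ 0.46012248 -0.43500067  0.4251682 ] 380.1070912223494 24.360343383214015
origin 0.49750963206436477 -0.33574241239233055
```

View pics/w4o.png

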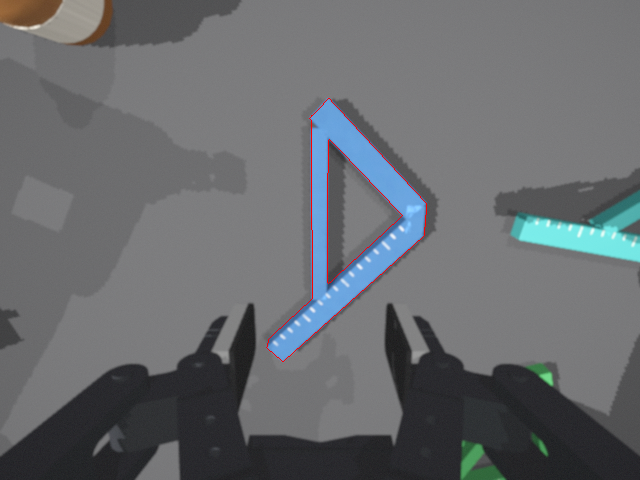

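The overlay fits the blue square closely, with the brace at column 320 centred between the fingers and parallel to the pads. Next I'll descend and grip.

send_rows(series=[[60, [0, 0, 1], 0], [60, [0, 0, 1], 0], [60, [0, 0, 1], 0], [60, [0, 0, 1], 0], [60, [0, 0, 1], 0], [60, [0, 0, 1], 0], [60, [0, 0, 1], 0], [60, [0, 0, 0.6], 0]])

```text
time_s: 14.85
tool_pos: [0.4968, -0.3355, 0.0151]
orientation: [0.984, -0.178, -0.001, -0.0]
wrist_force: [0.4, -0.1, -0.1]
opening: 0.602
gripper_force: 0.0
```

send_rows(series=[[60, [0, 0, 0.3], 0], [60, [0, 0, 0.2], 0], [60, [0, 0, 0], 0], [5, [0, 0, 0], 0], [5, [0, 0, 0], 0], [5, [0, 0, 0], 0], [5, [0, 0, 0], 0], [5, [0, 0, 0], 0]], grip_force=60)

```text
time_s: 15.65
tool_pos: [0.4975, -0.3362, 0.005]
orientation: [0.984, -0.178, 0.001, 0.0]
wrist_force: [-1.0, 0.4, 6.9]
opening: 0.14
gripper_force: 60.8
```

send_rows(series=[[5, [0, 0, 0], 0], [5, [0, 0, 0], 0], [5, [0, 0, 0], 0], [5, [0, 0, 0], 0], [5, [0, 0, 0], 0], [5, [0, 0, 0], 0], [5, [0, 0, 0], 0], [5, [0, 0, 0], 0]])

```text
time_s: 16.45
tool_pos: [0.4974, -0.3362, 0.005]
orientation: [0.984, -0.178, 0.001, 0.0]
wrist_force: [-0.4, 0.3, 5.9]
opening: 0.144
gripper_force: 60.8
```

```bash
python3 - <<'E'
from h import *
st()
E
```

```text
t 16.45 pos [ 0.4974 -0.3362  0.005 ] psi -20.56 tz [ 9.e-04 -1.e-03 -1.e+00] F [-0.4  0.3  5.9] T [ 0.12  0.23 -0.03] op 0.144 gf 60.8 q6 1.14
```

send_rows(series=[[5, [0, 0, -0.4], 0], [5, [0, 0, -0.8], 0], [5, [0, 0, -1], 0], [5, [0, 0, -1], 0], [5, [0, 0, -1], 0], [5, [0, 0, -1], 0], [5, [0, 0, -1], 0], [5, [0, 0, -0.8], 0]])

```text
time_s: 17.25
tool_pos: [0.4971, -0.3357, 0.1808]
orientation: [0.984, -0.178, 0.0, 0.0]
wrist_force: [-0.2, -0.4, -3.9]
opening: 0.145
gripper_force: 59.8
```

send_rows(series=[[5, [0, 0, 0], 0.5], [5, [0, 0, 0], 0.8], [5, [0, 0, 0], 0.8], [5, [0, 0, 0], 0.6], [5, [0, 0, 0], 0.3], [5, [0, 0, 0], 0], [5, [-0.28, -0.46, 0], 0], [5, [-0.57, -0.91, 0], 0]])

```text
time_s: 18.05
tool_pos: [0.5058, -0.2964, 0.1789]
orientation: [0.925, -0.38, -0.0, -0.0]
wrist_force: [0.8, 0.9, -2.9]
opening: 0.143
gripper_force: 59.7
```

send_rows(series=[[5, [-0.57, -0.91, 0], 0], [5, [-0.57, -0.91, 0], 0], [5, [-0.57, -0.91, 0], 0], [5, [-0.57, -0.91, 0], 0], [5, [-0.57, -0.91, 0], 0], [5, [-0.57, -0.91, 0], 0], [5, [-0.57, -0.91, 0], 0], [5, [-0.57, -0.91, 0], 0]])

```text
time_s: 18.85
tool_pos: [0.5524, -0.0848, 0.1792]
orientation: [0.926, -0.378, -0.0, -0.0]
wrist_force: [0.2, -0.9, -2.8]
opening: 0.144
gripper_force: 59.7
```

send_rows(series=[[5, [-0.57, -0.91, 0], 0], [5, [-0.57, -0.91, 0], 0], [5, [-0.57, -0.91, 0], 0], [5, [-0.57, -0.91, 0], 0], [5, [-0.57, -0.91, 0], 0], [5, [-0.57, -0.91, 0], 0], [5, [-0.57, -0.91, 0], 0], [5, [-0.57, -0.91, 0], 0]])

```text
time_s: 19.65
tool_pos: [0.5985, 0.1248, 0.1792]
orientation: [0.926, -0.378, -0.0, 0.0]
wrist_force: [0.3, 0.1, -2.2]
opening: 0.148
gripper_force: 59.7
```

send_rows(series=[[5, [-0.3, -0.5, 0], 0], [5, [0, 0, 0], 0], [5, [0, 0, 0], 0], [5, [0, 0, 0], 0], [5, [0, 0, 0], 0], [5, [0, 0, 0], 0], [5, [0, 0, 0], 0], [5, [0, 0, 0], 0]])

```text
time_s: 20.45
tool_pos: [0.6024, 0.1368, 0.1791]
orientation: [0.925, -0.379, 0.0, -0.0]
wrist_force: [-0.2, 1.0, -3.5]
opening: 0.144
gripper_force: 59.7
```

```bash
cat > look.py <<'E'
from fit import *
import sys
s=st(); im=save("wrist",sys.argv[1]); z=float(sys.argv[2]); m=bluemask(im)
M=R.from_quat(s["orientation"]).as_matrix();yaw=np.arctan2(M[1,0],M[0,0])+np.pi/4
t=s["tool_pos"];c,sn=np.cos(yaw),np.sin(yaw)
p0=[t[0]-.075*(c-sn),t[1]-.075*(sn+c),yaw]
B=[b+[0,0,z] for b in SQ]
m[330:]=0
# mask out the lower part of the picture (fingers) in the fit too
import fit as F; r0=F.render
def rr(*a,**k): x=r0(*a,**k); x[330:]=0; return x
F.render=rr
p,f=fit({"wrist":m},B,p0);print("cmd",np.round(p0,4),"fit",np.round(p,4),f)
G=np.array([.5229,.0522]);a=.006;d=p[:2]-G
print("corner in rail frame mm",1000*(d[0]*np.cos(a)+d[1]*np.sin(a)),1000*(-d[0]*np.sin(a)+d[1]*np.cos(a)),"yaw err",p[2]-a)
E
python3 look.py w5 0.18
```

```text
t 20.45 pos [0.6024 0.1368 0.1791] psi -44.58 tz [ 1.e-04  0.e+00 -1.e+00] F [-0.2  1.  -3.5] T [ 0.01 -0.06  0.02] op 0.144 gf 59.7 q6 2.38
cmd [0.528  0.0612 0.0074] fit [0.5274 0.0626 0.0027] 1168.299495565057
corner in rail frame mm 4.599259280403703 10.413768434080652 yaw err -0.0032636016521215886
```

View pics/w5.png

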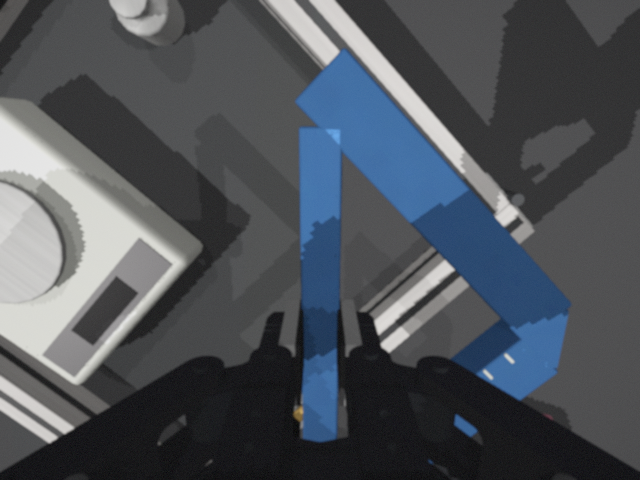

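The square hangs clear inside the guard. Its corner is about 5 mm (x) and 10 mm (y) inside the target, and the balance and weight are clear. Next I'll move a little further in and lower.

send_rows(series=[[5, [0.12, -0.12, 0.5], 0], [5, [0, 0, 0.9], 0], [5, [0, 0, 1], 0], [5, [0, 0, 1], 0], [5, [0, 0, 1], 0], [5, [0, 0, 0.9], 0], [5, [0, 0, 0.7], 0], [5, [0, 0, 0.4], 0]])

```text
time_s: 21.3
tool_pos: [0.6058, 0.1369, 0.0165]
orientation: [0.925, -0.379, -0.001, 0.001]
wrist_force: [0.5, 0.1, -3.3]
opening: 0.145
gripper_force: 59.6
```

send_rows(series=[[5, [0, 0, 0.2], 0], [5, [0, 0, 0.16], 0], [5, [0, 0, 0.1], 0], [5, [0, 0, 0.1], 0], [5, [0, 0, 0], 0], [5, [0, 0, 0], 0], [5, [0, 0, 0], 0], [5, [0, 0, 0], 0]])

```text
time_s: 22.1
tool_pos: [0.6067, 0.137, 0.0052]
orientation: [0.925, -0.379, 0.0, -0.0]
wrist_force: [0.2, -0.4, -1.2]
opening: 0.145
gripper_force: 59.7
```

```bash
python3 look.py w6 0.001
```

```text
t 22.1 pos [0.6067 0.137  0.0052] psi -44.56 tz [ 3.e-04  0.e+00 -1.e+00] F [ 0.2 -0.4 -1.2] T [ 0.03 -0.07  0.06] op 0.145 gf 59.7 q6 2.38
cmd [0.5323 0.0614 0.0077] fit [0.5323 0.062  0.0038] 235.734465134711
corner in rail frame mm 9.45730454996885 9.744481554772179 yaw err -0.0022353152694815836
```

send_rows(series=[[5, [0, 0.08, 0.02], 0], [5, [0, 0.08, 0.02], 0], [5, [0, 0.08, 0], 0], [5, [0, 0.08, 0], 0], [5, [0, 0.08, 0], 0], [5, [0, 0.06, 0], 0], [5, [0, 0.04, 0], 0], [5, [0, 0.04, 0], 0]])

```text
time_s: 22.95
tool_pos: [0.598, 0.1275, 0.005]
orientation: [0.925, -0.379, 0.001, -0.001]
wrist_force: [3.5, 3.0, 6.0]
opening: 0.145
gripper_force: 60.8
```

send_rows(series=[[5, [0, 0.02, 0], 0], [5, [0, 0.02, 0], 0], [5, [0, 0.02, 0], 0], [5, [0, 0.02, 0], 0], [5, [0, 0, 0], 0], [5, [0, 0, 0], 0], [5, [0, 0, 0], 0], [5, [0, 0, 0], 0]])

```text
time_s: 23.75
tool_pos: [0.5972, 0.127, 0.005]
orientation: [0.925, -0.379, 0.002, -0.002]
wrist_force: [6.3, 7.9, 1.9]
opening: 0.145
gripper_force: 60.4
```

```bash
python3 look.py w7 0.0
```

```text
t 23.75 pos [0.5972 0.127  0.005 ] psi -44.56 tz [ 0.0046  0.0019 -1.    ] F [6.3 7.9 1.9] T [ 1.45 -1.15  0.01] op 0.145 gf 60.4 q6 2.36
cmd [0.5228 0.0515 0.0076] fit [0.5229 0.0519 0.0072] 223.36505222001418
corner in rail frame mm 0.000751016464118334 -0.27038466915929843 yaw err 0.0012287000563046572
```

send_rows(series=[[5, [0, 0.02, 0], 0], [5, [0, 0.02, 0], 0], [5, [0, 0.02, 0], 0], [5, [0, 0, 0], 0], [5, [0, 0, 0], 0], [5, [0, 0, 0], 0], [5, [0, 0, 0], 0], [5, [0, 0, 0], 0]])

```text
time_s: 24.6
tool_pos: [0.5964, 0.127, 0.005]
orientation: [0.925, -0.379, 0.002, -0.003]
wrist_force: [8.7, 14.6, 0.3]
opening: 0.148
gripper_force: 60.2
```

```bash
python3 look.py w8 0.0; python3 - <<'E'
from h import *
a=cv2.imread("pics/w8.png"); im=save("top","top2")[:,:,::-1]
cv2.imwrite("pics/fin.png",np.hstack([cv2.resize(a,(400,300)),cv2.resize(im[110:290,90:330],(400,300))]))
E
```

```text
t 24.6 pos [0.5964 0.127  0.005 ] psi -44.57 tz [ 0.0057  0.0034 -1.    ] F [ 8.7 14.6  0.3] T [ 2.37 -1.48  0.09] op 0.148 gf 60.2 q6 2.36
cmd [0.522  0.0514 0.0075] fit [0.5222 0.0518 0.0086] 231.24398010343805
corner in rail frame mm -0.6968643405933502 -0.3702281224028299 yaw err 0.002577786209020754
```

View pics/fin.png

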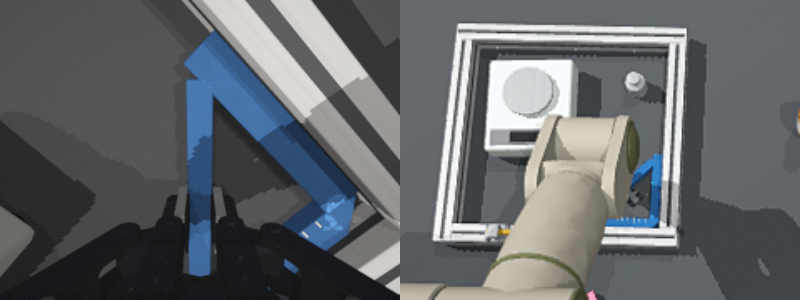

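The square's leg lies flush against the side rail and its nose is in the corner. The balance and weight have not moved. I'll add a little more push on the gate side for margin.

send_rows(series=[[5, [-0.02, 0.02, 0], 0], [5, [-0.02, 0.02, 0], 0], [5, [0, 0, 0], 0], [5, [0, 0, 0], 0], [5, [0, 0, 0], 0], [5, [0, 0, 0], 0], [5, [0, 0, 0], 0], [5, [0, 0, 0], 0]])

```text
time_s: 25.5
tool_pos: [0.5959, 0.127, 0.0052]
orientation: [0.925, -0.379, 0.003, -0.003]
wrist_force: [13.3, 16.6, -2.0]
opening: 0.142
gripper_force: 60.0
```

```bash
python3 look.py w9 0.0
```

```text
t 25.5 pos [0.5959 0.127  0.0052] psi -44.58 tz [ 0.0082  0.0036 -1.    ] F [13.3 16.6 -2. ] T [ 2.52 -2.11  0.04] op 0.142 gf 60.0 q6 2.36
cmd [0.5215 0.0514 0.0074] fit [0.5217 0.0518 0.0084] 225.8115494918527
corner in rail frame mm -1.2420479937628885 -0.3631516119305585 yaw err 0.0024443112715612867
```

send_rows(series=[[5, [0, 0, 0.03], 0], [5, [0, 0, 0], 0], [5, [0, 0, 0], 0], [5, [0, 0, 0], 0], [5, [0, 0, 0], 0], [5, [0, 0, 0], 0], [5, [0, 0, 0], 0], [5, [0, 0, 0], 0]])

```text
time_s: 26.35
tool_pos: [0.5959, 0.127, 0.005]
orientation: [0.925, -0.379, 0.003, -0.003]
wrist_force: [11.5, 14.9, 3.0]
opening: 0.142
gripper_force: 60.7
```

```bash
python3 - <<'E'
from h import *
st(); print(env.close_job())
E
```

```text
t 26.35 pos [0.5959 0.127  0.005 ] psi -44.57 tz [ 0.0082  0.0035 -1.    ] F [11.5 14.9  3. ] T [ 2.45 -1.8   0.05] op 0.142 gf 60.7 q6 2.36
the job is handed in; nothing more can be done
None
```

I handed the job in at about 26 s with the bolt pushed to its stop and the blue square gripped and pressed into the corner (about 12 N toward the gate, 15 N toward the rail, corner within about 1.3 mm by camera); the balance and weight looked undisturbed and the arm stayed clear of the bottle, but the hand-in returned no verdict.

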